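# Tip an auger bit out of its tube and lay it in the bit rest

## Task

Take the open clear tube and tip it mouth-down until the big auger bit inside slides forward and its shank sticks out of the mouth, then put the tube down, take the bit by its shank and draw it out. Lay it gently in the empty middle notches of the wooden bit rest, resting in both cross-pieces and the same way round as the two bits beside it. Do not drop the bit or knock it on the bench, do not disturb anything else, and leave the empty tube lying on the bench.

Things in the scene. Friction and masses are not known exactly. Their poses are not given: they have to be found in the camera images.
- tube_center (a point): Centre of the open bit tube: loose, square, clear plastic, 180 x 40 x 40 mm, walls 3 mm, 0.09 kg, lying flat (centre 20 mm up), mouth roughly to the robot's left. Own -x points to the mouth; a red plug fills the last 10 mm of the +x end. z up. The steel bit starts to slide in it at 14 to 20 degrees of tip. A like tube about 170 mm away has red plugs at BOTH ends.
- tube_mouth (a point): Centre of the open mouth of that tube, 90 mm from the tube's centre. Same axes as the tube. No part of the bit can be reached inside the mouth at the start: the shank ends 6 to 9 mm inside it.
- auger_center (a point): Half-way along the steel auger bit in the open tube: 160 mm long, 0.2 to 0.4 kg. Own -x to the shank's end, +x to the point. Plain round shank 16 mm thick from -80 to -20 mm, spiral cutter 28 mm thick from -20 to +80 mm, balance point +17 mm. It starts shank towards the mouth. In the level tube its axis is 17 mm above the bench. It may roll about x.
- auger_shank (a point): Middle of the end face of the auger bit's shank, 80 mm from the bit's centre.
- auger_point (a point): Tip of the auger bit's cutting end, 80 mm from the bit's centre on the other side.
- rest_middle (a point): Where the centre of the auger bit comes when it is properly laid in the empty middle notches of the wooden bit rest, 52 mm above the bench. Its -x axis points the way the shank must point (the same way as the neighbours' shanks, roughly to the robot), y across the rest.
- rest: Wooden bit rest, fixed; origin under its middle, on the bench. Base 130 (x) by 250 (y) by 14 mm. Two cross-pieces along y, 16 mm thick, at x = -27.5 and +27.5 mm, 52 mm tall, each with 90-degree V notches 40 mm wide, 20 mm deep at y = -75, 0, +75 mm. The cutter lies in both cross-pieces, the shank sticks out in front (-x), free for fingers. Middle notches empty.
- bit_left_center (a point): Middle of another auger bit, 24 mm thick with a 14 mm shank, 160 mm long, lying loose in the rest's notches at y = +75 mm, shank to the rest's front (-x). Leave it.
- bit_right_center (a point): Middle of another auger bit, 20 mm thick with a 14 mm shank, 160 mm long, lying loose in the rest's notches at y = -75 mm, shank to the rest's front (-x). Leave it.
- capped_tube_center (a point): Centre of the look-alike clear tube, 186 x 40 x 40 mm, with a red plug at both ends and a thinner bit inside. Leave it.
- plug: The red plug taken off the open tube, 40 x 40 x 15 mm, lying on the bench; origin under its centre. Leave it.
- glue: White glue bottle, 58 mm thick, 170 mm tall, orange cap, standing on the bench; origin under its centre. Leave it.
- mallet: Rubber mallet lying on the bench, head 58 x 110 mm, wooden handle along its own -x to -255 mm; origin under the head. Leave it.
- screwdriver: Yellow-handled screwdriver lying on the bench. Leave it.

How it is judged (in metres and radians):
On the way, in this order (a step that is already met when the one before it is completed fails the run):
1. the tube is tipped mouth-down by at least 8 degrees and the shank stands at least 20 mm out of the mouth, the cutting point still inside by 5 mm or more (angle between tube_center's own x axis and vertical below 1.43 rad and x of auger_shank in the frame of tube_center below -0.11 m and x of auger_point in the frame of tube_center above -0.085 m and y of auger_point in the frame of tube_center between -0.02 and 0.02 m and z of auger_point in the frame of tube_center between -0.02 and 0.02 m), for 0.1 s.
2. the fingers hold the bit by its shank (auger_c1 is the shank) and do not touch the tube, while the cutting point is still inside the tube by 5 mm or more (contact force between the fingers and auger_c1 above 2 N and contact force between the fingers and tube below 0.2 N and x of auger_point in the frame of tube_center above -0.085 m and y of auger_point in the frame of tube_center between -0.02 and 0.02 m and z of auger_point in the frame of tube_center between -0.02 and 0.02 m), for 0.1 s.
At the end, for the whole second after the job is handed in: The bit lies still and released in both middle notches: centre within 20 mm along, 7 mm across and 5 mm in height of its place, within 0.1 rad, shank to the front like its neighbours. The tube lies flat and still on the bench (centre below 30 mm, level within 0.1 rad) (x of auger_center in the frame of rest_middle between -0.02 and 0.02 m and y of auger_center in the frame of rest_middle between -0.007 and 0.007 m and z of auger_center in the frame of rest_middle between -0.005 and 0.005 m and angle between the x axis of auger_center and the x axis of rest_middle, either way round below 0.1 rad and x of auger_shank in the frame of rest_middle below -0.05 m and linear speed of each of auger, tube below 0.02 m/s and contact force between the fingers and auger below 0.1 N and height (world z) of tube_center below 0.03 m and angle between tube_center's own x axis and vertical between 1.47 and 1.67 rad); the robot touches nothing.
It fails at once if the bit falls or is dropped: out of the tube, not held, and faster than 0.5 m/s (x of auger_point in the frame of tube_center below -0.09 m and contact force between the fingers and auger below 0.1 N and linear speed of auger above 0.5 m/s).
It fails at once if the bit, once out of the tube, is knocked or put on the bench (over 4 N) (x of auger_point in the frame of tube_center below -0.09 m and contact force between auger and table above 4 N).
It fails at once if a neighbouring bit is moved by 15 mm, or the capped tube by 20 mm (distance of any of bit_left_center, bit_right_center from where it was at the start of the episode above 0.015 m or distance of capped_tube_center from where it was at the start of the episode above 0.02 m).
It fails at once if the plug, glue bottle, mallet or screwdriver is moved by 30 mm (distance of any of plug, glue, mallet, screwdriver from where it was at the start of the episode above 0.03 m).
It also fails if it takes over 54 s, if anything falls off the work surface, if the arm or the gripper's body presses on something with over 40 N, if the wrist force passes 120 N, or if a joint passes its speed limit or range.

## Robot

A 6-joint arm with a two-finger parallel gripper is mounted at the origin on the work surface. World frame = base frame: x ahead of the robot, y to its left, z up, the work surface at z = 0. Lengths are in mm, angles in rad, forces in N, time in s.
With the tool pointing down it reaches from about 325 to 750 mm from the base axis. Payload 7.6 kg.
Tool frame: the origin (TCP) lies at the very end of the fingers, on their centre line; the grasp point (between the pads) lies 19 mm behind it; z points along the fingers, y is the direction in which the jaws open and shut (so a half turn about z gives the same grasp; the last joint's range is limited). The gripper opens to 85 mm and grips with 20 to 120 N. Pads are 22 mm wide; open, the fingers measure 114 mm over their backs; the gripper's body (76 mm by 85 mm) begins 54 mm behind the grasp point. The pads swing forward as they close: fully open they stand 13 mm farther back than shut.
Start: joints at [1.114, 0.052, 1.401, -0, 1.689, -0.07], TCP at [198.03, 486.241, 231.323] pointing down, gripper open.
Joint ranges: [-2.9, 2.9], [-0.91, 2.17], [0.12, 2.37], [-1.06, 4.2], [0.26, 2.73], [-2.93, 2.93]. Speed limits (rad/s): [2.57, 2.57, 3.01, 3.14, 3.14, 3.14].

## Interface

Orientations are given as a rotation vector (axis times angle).
In Python, from cell import reach, movel, movej, set_gripper, sleep, inverse_kinematics, get_obs, capture, calibration, Unreachable, close_job gives the robot as it stands. Calls block until the motion is done:
- reach(position, orientation): joint-space move of the TCP to a pose.
- movel(position, orientation=None, feed=150, guard=None): straight line of the TCP; orientation=None keeps the orientation; feed is the mean speed in mm/s. With guard (N) it stops when the force on the tool has changed by that much, and returns True; else False.
- movej(angles): joint-space move.
- set_gripper(opening): finger opening in mm; the grip force is fixed at half the most; returns when the fingers have stopped.
- sleep(seconds).
- inverse_kinematics(position, orientation): joint angles nearest the present ones, or None.
- get_obs(): the state.
- capture(name): name is "scene" or "top" or "wrist"; returns (picture, depth): 420x560x3 uint8, red, green, blue; 420x560 float32, mm along the optical axis (not along the pixel's ray), 0 where there is no reading.
- calibration(name): a dict with "mtx" (3x3 intrinsics, pixels), "D" ([k1, k2, p1, p2, k3] as OpenCV has them; the pictures are not rectified), "R" (3x3) and "t" (3): a world point X has camera coordinates R X + t. Camera axes: x right, y down, z forward; pixel columns grow to the right and rows downward; lengths in mm; the calibration is good to about 2 mm. A picture is of the moment at which its call begins: read the wrist's pose just before it. calibration takes no time and is no camera call; for the wrist camera it gives the pose at the moment of the call.
A pose or a line that the arm cannot do raises Unreachable and nothing moves.
- close_job(): hands the job in, once; it reports no verdict.
The state is a dict: "time_s": time; "joint_positions": joint angles; "qd": joint speeds; "effort": joint torques, N m; "tcp_pos": TCP position; "tool_rot": TCP orientation; "ft_force": force on the tool from outside, world axes, zero at the start; "moment": the same for the moment, N m; "opening": finger opening in mm.
Only numpy, scipy, OpenCV 4.12 (cv2) and the standard library are available. Lean on these libraries where they do the work, as an engineer would, in place of code of your own. Each camera call takes 0.05 s, during which the arm holds its last target. There are 200 camera calls.

## Working session

There is one attempt and no reset: what is moved stays moved. The work goes in short steps, each a Python script; the robot and the scene stay as the last script left them, time stands still between calls to the robot, and variables do not carry over. Pictures are saved under pics/ and viewed, on a budget of 10 in all, crops included, one or two more only if the job needs it, and the job is handed in when it is done.

```bash
ls; mkdir -p pics; python3 - <<'E'
from cell import *
import cv2,numpy as np
for n in("scene","top"):
    p,d=capture(n); cv2.imwrite(f"pics/{n}0.png",cv2.cvtColor(p,cv2.COLOR_RGB2BGR)); np.save(f"pics/{n}0d.npy",d)
    c=calibration(n); print(n,{k:np.round(v,3).tolist() for k,v in c.items()})
o=get_obs(); print(o)
a=cv2.imread("pics/top0.png"); 
E
```

```text
pics
scene {'mtx': [[536.006, 0.0, 277.631], [0.0, 536.006, 210.915], [0.0, 0.0, 1.0]], 'D': [-0.184, 0.0, 0.0, 0.0, 0.0], 'R': [[-0.174, 0.985, 0.006], [0.829, 0.15, -0.538], [-0.531, -0.088, -0.843]], 't': [92.034, -390.659, 1872.532]}
top {'mtx': [[492.833, 0.0, 275.759], [0.0, 492.833, 209.868], [0.0, 0.0, 1.0]], 'D': [-0.022, 0.0, 0.0, 0.0, 0.0], 'R': [[-0.007, -1.0, -0.026], [-0.987, 0.011, -0.162], [0.163, 0.025, -0.986]], 't': [31.247, 543.164, 1201.269]}
{'time_s': 0.1, 'joint_positions': array([ 1.11369454e+00,  5.27542841e-02,  1.40162132e+00,  5.62492717e-06,
        1.68858167e+00, -7.03144636e-02]), 'qd': array([ 0.00021744, -0.00096334, -0.00246781,  0.00024297, -0.00099888,
        0.00048685]), 'effort': array([ 1.54866182e-03, -3.82577384e+01, -3.60988176e+01,  4.99718249e-05,
        4.68038837e-03,  1.36565438e-05]), 'tcp_pos': array([197.90581017, 485.98571531, 230.56779313]), 'tool_rot': array([-6.03713378e-01, -3.08267117e+00,  2.06691015e-03]), 'ft_force': array([ 0.11056398,  0.24673736, -0.20024549]), 'moment': array([ 0.03542308,  0.05316417, -0.00495234]), 'opening': 85.07073115161893}
```

View pics/top0.png

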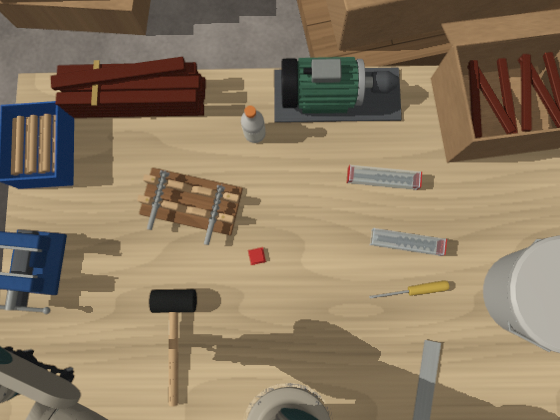

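View pics/scene0.png

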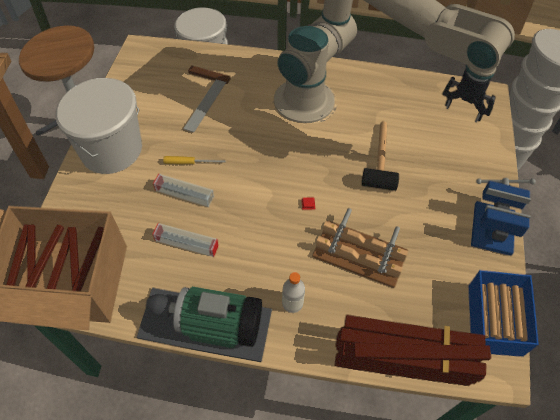

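The top view shows the open tube at about (408,242), with its mouth at left (372,238) and its plug at right (446,247). The capped tube is at (384,178), and the rest is at (192,202) with an empty middle and shanks running down-image towards the robot. The scene view agrees.

```bash
cat > h.py <<'E'
from cell import *
import cv2,numpy as np
from scipy.spatial.transform import Rotation as Ro
def ray(n,px,z,c=None):
    """pixels (N,2) -> world points on plane height z"""
    c=c or calibration(n); K,D,R,t=[np.array(c[k],float) for k in("mtx","D","R","t")]
    u=cv2.undistortPoints(np.array(px,float).reshape(-1,1,2),K,D).reshape(-1,2)
    d=np.c_[u,np.ones(len(u))]@R; C=-R.T@t; zz=np.broadcast_to(z,len(d))
    return C+d*((zz-C[2])/d[:,2])[:,None]
def down(yaw,tilt=0,ax=(1,0,0)):
    """tool down, jaw (y) axis along world heading yaw; extra rotation tilt about jaw axis"""
    y=np.array([np.cos(yaw),np.sin(yaw),0]); z=np.array([0,0,-1.]); M=np.c_[np.cross(y,z),y,z]
    return (Ro.from_rotvec(tilt*y)*Ro.from_matrix(M)).as_rotvec()
def save(p,name): cv2.imwrite(name,cv2.cvtColor(p,cv2.COLOR_RGB2BGR))
def st():
    o=get_obs(); print("t %.1f"%o["time_s"],"tcp",np.round(o["tcp_pos"],1),"F",np.round(o["ft_force"],1),"M",np.round(o["moment"],2),"open %.1f"%o["opening"]); return o
E
python3 - <<'E'
from h import *
print("mouth,plug",ray("top",[[372,238],[446,247]],20).round())
print("rest bits: left shank/point, right shank/point",ray("top",[[151,228],[163,172],[207,243],[220,187]],52).round())
print("plug,glue,mallet,capped",ray("top",[[257,256],[253,130],[175,300],[384,178]],10).round())
c=calibration("wrist");o=get_obs();C=-c["R"].T@c["t"]
T=Ro.from_rotvec(o["tool_rot"]).as_matrix()
print("cam in tool",(T.T@(C-o["tcp_pos"])).round(1),"axes",(c["R"]@T).round(2).tolist(),c["mtx"][0][0])
m=ray("top",[[372,238],[446,247]],20); ctr=m.mean(0); d=m[0]-m[1]; yaw=np.arctan2(d[1],d[0])-np.pi/2
print(ctr,np.degrees(yaw))
for y in(yaw,yaw+np.pi):
    for z,t in((250,0),(5,0),(60,.45),(60,-.45)):
        print(np.degrees(y).round(),z,t,np.round(inverse_kinematics([ctr[0],ctr[1],z],down(y,t)),2) if inverse_kinematics([ctr[0],ctr[1],z],down(y,t)) is not None else None)
E
```

```text
mouth,plug [[ 472. -218.   20.]
 [ 447. -404.   20.]]
rest bits: left shank/point, right shank/point [[499. 341.  52.]
 [644. 315.  52.]
 [460. 198.  52.]
 [603. 168.  52.]]
plug,glue,mallet,capped [[ 430.   76.   10.]
 [ 767.   87.   10.]
 [ 320.  285.   10.]
 [ 630. -257.   10.]]
cam in tool [  74.8    0.8 -141.5] axes [[-0.0, 1.0, -0.0], [-0.96, -0.0, -0.29], [-0.29, 0.0, 0.96]] 345.5868677546545
[ 459.82675309 -310.50659508   20.        ] -7.5966697044620055
-8.0 250 0 [-0.66  0.13  1.28 -0.    1.73 -0.53]
-8.0 5 0 [-0.66  0.33  1.55 -0.    1.26 -0.53]
-8.0 60 0.45 [-0.83  0.46  1.33  0.34  1.65 -0.72]
-8.0 60 -0.45 [-0.45  0.18  1.67 -0.46  1.18 -0.16]
172.0 250 0 [-0.66  0.13  1.28 -0.    1.73  2.61]
172.0 5 0 [-0.66  0.33  1.55 -0.    1.26  2.61]
172.0 60 0.45 None
172.0 60 -0.45 [-0.83  0.46  1.33  0.34  1.65  2.42]
```

```bash
python3 - <<'E'
from h import *
import pickle
reach([545,255,230],down(np.radians(79)))
c=calibration("wrist");p,d=capture("wrist");save(p,"pics/w_rest.png");pickle.dump((c,p,d),open("rest.pkl","wb")); st()
reach([460,-310,210],down(np.radians(-7.6)))
c=calibration("wrist");p,d=capture("wrist");save(p,"pics/w_tube.png");pickle.dump((c,p,d),open("tube.pkl","wb")); st()
E
```

```text
t 1.7 tcp [544.4 256.  230.1] F [-0.9 -0.5  0.4] M [-0.04  0.04 -0.03] open 85.3
t 3.8 tcp [ 460.5 -309.3  210. ] F [-0.2 -0.3 -0.2] M [0.03 0.03 0.05] open 86.3
```

View pics/w_rest.png

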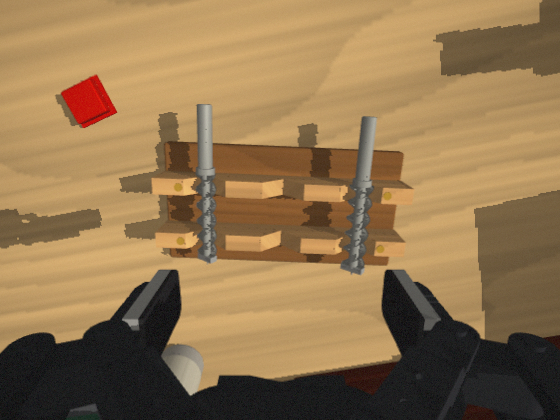

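View pics/w_tube.png

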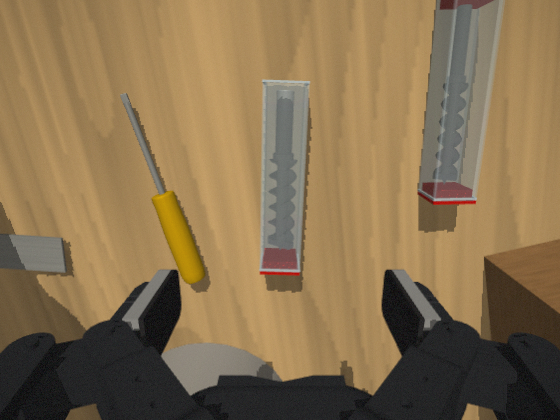

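The rest picture shows neighbouring bits from (204,104) to (207,262) and from (368,117) to (353,271), shanks towards the robot (up-image). The base corners are near (166,142), (403,153) and (388,266). In the tube picture the mouth's top edge runs (263,82)-(309,82) and the plugged end sits at row 272, cols 260-300. The screwdriver is clear of the finger area.

```bash
python3 - <<'E'
from h import *
import pickle
c,p,d=pickle.load(open("tube.pkl","rb"))
q=ray("",[[263,82],[309,82],[301,272],[260,272]],40,c); print(q.round(1))
print("len",np.linalg.norm((q[0]+q[1]-q[2]-q[3])/2),"w",np.linalg.norm(q[0]-q[1]),np.linalg.norm(q[2]-q[3]))
# same, from the bottom edge hypothesis for the far end
q2=ray("",[[301,272],[260,272]],0,c); print("far at z0",q2.round(1), np.linalg.norm(q[:2].mean(0)[:2]-q2.mean(0)[:2]))
ax=q[:2].mean(0)-q[2:].mean(0); print("heading",np.degrees(np.arctan2(ax[1],ax[0])),"ctr",q.mean(0).round(1))
b=ray("",[[285,92],[284,155],[280,248]],17,c);print("bit shank end, cutter start, point",b.round(1))
c,p,d=pickle.load(open("rest.pkl","rb"))
L=ray("",[[368,117],[353,271]],49,c);Rr=ray("",[[204,104],[207,262]],46,c)
for n,a in(("L",L),("R",Rr)):
    v=a[0]-a[1];print(n,a.round(1).tolist(),"len",np.linalg.norm(v).round(1),"head",np.degrees(np.arctan2(v[1],v[0])))
print("base corners",ray("",[[166,142],[403,153],[388,266],[168,257]],14,c).round(1).tolist())
# depth cloud
v,u=np.mgrid[0:300,120:430]; z=d[0:300,120:430].ravel(); px=np.c_[u.ravel(),v.ravel()][z>0].astype(float); z=z[z>0]
un=cv2.undistortPoints(px.reshape(-1,1,2),np.array(c["mtx"]),np.array(c["D"])).reshape(-1,2)
X=(np.c_[un,np.ones(len(un))]*z[:,None]-c["t"])@c["R"]
pickle.dump((px,X),open("cloud.pkl","wb"))
print(np.histogram(X[:,2],bins=np.arange(-10,80,5)))
r=px[:,1].astype(int);cc=px[:,0].astype(int)
for row in(186,240):
    s=(r==row)&(cc%6==0);print(row,[(int(a),int(b)) for a,b in zip(cc[s],X[s,2])])
E
```

```text
[[ 457.4 -214.7   40. ]
 [ 496.1 -219.8   40. ]
 [ 469.  -396.    40. ]
 [ 428.4 -390.6   40. ]]
len 178.29915621575995 w 39.02725477845625 40.898454387196345
far at z0 [[ 468.9 -416.7    0. ]
 [ 423.1 -410.6    0. ]] 198.83135455976122
heading 80.96006567442522 ctr [ 462.7 -305.3   40. ]
bit shank end, cutter start, point [[ 475.2 -224.4   17. ]
 [ 466.9 -281.5   17. ]
 [ 450.3 -377.4   17. ]]
L [[497.2, 346.2, 49.0], [647.5, 312.9, 49.0]] len 153.9 head 167.47915246496362
R [[458.1, 203.0, 46.0], [610.2, 166.4, 46.0]] len 156.4 head 166.49172063883583
base corners [[485.4, 148.8, 14.0], [542.7, 385.7, 14.0], [667.9, 357.5, 14.0], [609.4, 114.4, 14.0]]
(array([    0, 56235,  5367,   117, 12949,   517,   506,   542,   806,
        1223,  1846,  3359,  6638,   293,     0,     0,     0]), array([-10,  -5,   0,   5,  10,  15,  20,  25,  30,  35,  40,  45,  50,
        55,  60,  65,  70,  75]))
186 [(120, 0), (126, -1), (132, -1), (138, -1), (144, 0), (150, 0), (156, 49), (162, 50), (168, 51), (174, 52), (180, 52), (186, 48), (192, 43), (198, 48), (204, 48), (210, 44), (216, 39), (222, 4
[... 235 characters left out ...]
(354, 52), (360, 55), (366, 56), (372, 47), (378, 45), (384, 45), (390, 43), (396, 42), (402, 40), (408, 39), (414, -1), (420, 0), (426, 0)]
240 [(120, 0), (126, 0), (132, 0), (138, -1), (144, -1), (150, -1), (156, 50), (162, 50), (174, 49), (180, 51), (186, 50), (192, 43), (198, 41), (204, 48), (210, 46), (216, 37), (222, 47), (228, 50), (234, 50), (240, 50), (246, 51), (252, 52), (258, 50), (264, 47), (270, 42), (276, 36), (282, 32), (288, 37), (294, 45), (300, 50), (306, 50), (312, 50), (318, 50), (324, 52), (330, 49), (336, 50), (342, 43), (348, 34), (354, 52), (360, 50), (366, 44), (372, 47), (378, 47), (384, 46), (390, 46), (396, 46), (402, 45), (408, 0), (414, 0), (420, -1), (426, 0)]
```

```bash
python3 - <<'E'
from h import *
import pickle
from scipy.optimize import least_squares
px,X=pickle.load(open("cloud.pkl","rb"))
c0=np.array([576.,252])
for it in range(1):
  h=np.radians(-13.2); ex=np.array([np.cos(h),np.sin(h)]);ey=np.array([-ex[1],ex[0]])
  u=(X[:,:2]-c0)@ex; v=(X[:,:2]-c0)@ey; z=X[:,2]
  pl=(z>48.5)&(z<54)&(abs(v)<60)&(abs(v)>22)
  print("plateau u hist",np.histogram(u[pl],bins=np.arange(-60,60,4)))
  for s in(-1,1):
    m=pl&(u*s>0); uu=u[m]; print("piece",s,"u 2/98%",np.percentile(uu,[2,98]).round(1),"z",np.median(z[m]).round(1), "heading fit", np.degrees(np.polyfit(v[m],uu,1)[0]).round(2))
    mm=(u*s>0)&(z>35)&(z<48)&(abs(v)<22)&(abs(u-np.median(uu))<6)
    f=least_squares(lambda q:abs(v[mm]-q[0])-(z[mm]-q[1]),[0,31],loss="soft_l1").x; print("V v0,zbot",f.round(2),mm.sum(),"at u",np.median(u[mm]).round(1))
E
```

```text
plateau u hist (array([  0,   0,   0,   0,   0,   0, 239, 294, 308, 289, 113,   0,   0,
         0,   0,   0,   0,   0,   0,   9, 293, 261, 247, 253,  35,   0,
         0,   0,   0]), array([-60, -56, -52, -48, -44, -40, -36, -32, -28, -24, -20, -16, -12,
        -8,  -4,   0,   4,   8,  12,  16,  20,  24,  28,  32,  36,  40,
        44,  48,  52,  56]))
piece -1 u 2/98% [-34.6 -19. ] z 50.9 heading fit 0.22
V v0,zbot [ 0.07 30.98] 325 at u -27.0
piece 1 u 2/98% [20.2 36.2] z 50.8 heading fit 0.27
V v0,zbot [-0.21 31.01] 288 at u 27.9
```

Rest middle is about (576.7, 251.8), with its x axis heading -13.5°. The tube centre is about (462.7, -305.3), mouth heading 81°. I'll grip it now and tip in small steps, pivoting about where the shank should meet the bench.

```bash
cat >> h.py <<'E'
HT=np.radians(81); E_=np.array([np.cos(HT),np.sin(HT),0]); UP=np.array([0,0,1.]); TC=np.array([462.7,-305.3,0]); GX=15; ZT=8
PM=TC+90*E_
def tubepose(pm,a,zt=ZT):
    e=E_*np.cos(a)-UP*np.sin(a); u=UP*np.cos(a)+E_*np.sin(a)
    return pm-(90-GX)*e+zt*u, down(HT-np.pi/2,-a)
def pivot(a,s=52):  # shank-bottom contact, s out of the mouth, stays on the bench at PM+s*E
    e=E_*np.cos(a)-UP*np.sin(a); u=UP*np.cos(a)+E_*np.sin(a)
    return tubepose(PM+s*E_-s*e-9*u,a)
E
python3 - <<'E'
from h import *
set_gripper(62)
p,o=tubepose(PM,0); reach(p+[0,0,60],o); movel(p,o,feed=100,guard=8); st()
set_gripper(30); st()
movel(p+[0,0,25],o,feed=80); st()
for a in(12,14,16,18,20,22):
    q,o=pivot(np.radians(a)); movel(q,o,feed=60 if a>12 else 100); sleep(.35); print(a); st()
im,_=capture("scene"); save(im,"pics/s1.png"); save(cv2.resize(im[140:260,100:280],None,fx=4,fy=4),"pics/s1c.png")
E
```

```text
t 5.5 tcp [ 465.5 -290.9    8.9] F [-0.3  0.5  0.4] M [-0.05  0.   -0.01] open 62.1
t 5.9 tcp [ 465.7 -290.9    9.2] F [-0.5  0.5  5.1] M [ 0.06  0.16 -0.  ] open 39.0
t 6.3 tcp [ 465.2 -290.5   33.3] F [-0.1  0.7 -3.4] M [ 0.09 -0.03 -0.02] open 39.2
12
t 7.0 tcp [ 465.3 -288.5   25.5] F [-0.5  0.6 -3.6] M [ 0.25  0.02 -0.  ] open 39.4
14
t 7.6 tcp [ 465.5 -287.1   29.7] F [ 0.2  0.2 -3.1] M [ 0.29 -0.02  0.04] open 39.3
16
t 8.2 tcp [ 465.7 -286.    34. ] F [-0.5  0.4 -3. ] M [ 0.38 -0.03  0.03] open 39.1
18
t 8.8 tcp [ 465.9 -284.8   38.2] F [-0.5  0.3 -3.1] M [ 0.39 -0.03 -0.01] open 39.2
20
t 9.4 tcp [ 466.3 -283.4   42.6] F [-0.1  0.4 -3.1] M [ 0.34 -0.01 -0.01] open 38.9
22
t 10.0 tcp [ 466.4 -281.8   46.6] F [ 0.1  0.2 -2.2] M [ 0.39 -0.07 -0.03] open 39.1
```

View pics/s1c.png

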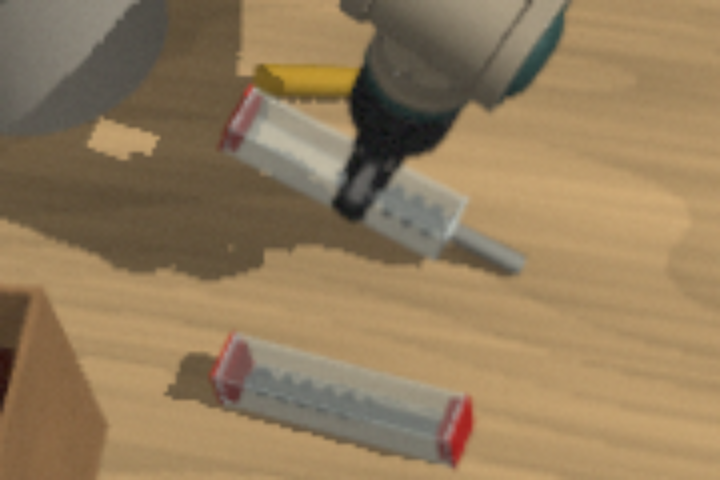

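The bit slid: the shank, from about (455,232) to (520,265) in the crop, stands roughly 50 mm out of the mouth. Next I'll level the tube about the same contact point, set it down and look at the shank.

```bash
python3 - <<'E'
from h import *
import pickle
q,o=pivot(np.radians(12)); movel(q,o,feed=60)
q,o=tubepose(PM+[0,0,12],np.radians(8)); movel(q,o,feed=60); 
q,o=tubepose(PM+[0,0,12],0); movel(q,o,feed=60); st()
q,o=tubepose(PM+[0,0,-3],0,9); print(movel(q,o,feed=30,guard=4)); st()
set_gripper(62); st()
b=get_obs()["tcp_pos"]; movel(b+[0,0,60],feed=150); 
reach((PM-20*E_)+[0,0,160],o)
c=calibration("wrist");p,d=capture("wrist");save(p,"pics/w2.png");pickle.dump((c,p,d),open("w2.pkl","wb")); st()
E
```

```text
t 11.2 tcp [ 464.5 -290.7   19.4] F [-0.6  0.3 -3.4] M [-0.11 -0.01  0.04] open 39.6
True
t 11.6 tcp [ 465.5 -290.     9. ] F [0.4 0.7 3. ] M [-0.14 -0.17  0.02] open 39.2
t 11.9 tcp [ 464.4 -289.6    7.7] F [ 0.9  0.5 -0.3] M [-0.01 -0.02 -0.01] open 62.0
t 13.1 tcp [ 473.  -235.8  158.1] F [-0.2  0.4  0.5] M [-0.01  0.02 -0.01] open 62.1
```

View pics/w2.png

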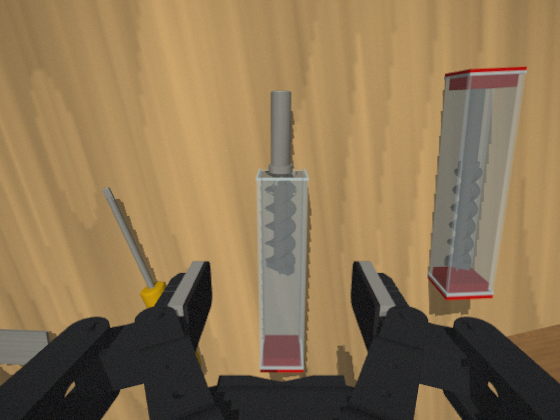

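The tube lies flat with its mouth's top edge at row 176, cols 258-307. The shank is out from (281,92) to about (281,168), and the cutter shoulder is just at the mouth.

```bash
python3 - <<'E'
from h import *
import pickle
c,p,d=pickle.load(open("w2.pkl","rb"))
s=ray("",[[281,92],[281,130],[281,166]],17,c); m=ray("",[[258,176],[307,176]],40,c); r=ray("",[[262,370],[304,370]],40,c)
print(s.round(1),m.round(1),r.round(1))
ax=m.mean(0)-r.mean(0);print("tube head",np.degrees(np.arctan2(ax[1],ax[0])),np.linalg.norm(ax)); v=s[0]-s[2];print("shank head",np.degrees(np.arctan2(v[1],v[0])),"out",(s[0]-m.mean(0))@E_, (s[2]-m.mean(0))@E_)
# depth of shank
for row in(95,110,130,150,163):
    g=d[row,262:302]; px=np.c_[np.arange(262,302),np.full(40,row)].astype(float)
    un=cv2.undistortPoints(px.reshape(-1,1,2),np.array(c["mtx"]),np.array(c["D"])).reshape(-1,2)
    X=(np.c_[un,np.ones(40)]*g[:,None]-c["t"])@c["R"]; k=X[:,2]>14
    print(row,"axis xy",X[k,:2].mean(0).round(1),"top z",X[k,2].max().round(1),"along",((X[k].mean(0)-PM)@E_).round(1),k.sum())
E
```

```text
[[ 486.3 -152.2   17. ]
 [ 481.7 -180.8   17. ]
 [ 477.2 -209.6   17. ]] [[ 459.2 -210.6   40. ]
 [ 496.3 -216.4   40. ]] [[ 431.1 -389.6   40. ]
 [ 469.3 -395.6   40. ]]
tube head 81.25561937969546 181.2336048677694
shank head 81.0370970071559 out 61.80860493434755 3.7643045939768185
95 axis xy [ 486.4 -155. ] top z 300.8 along 62.2 20
110 axis xy [ 484.6 -165.6] top z 24.1 along 51.4 20
130 axis xy [ 481.8 -180.5] top z 24.3 along 36.3 19
150 axis xy [ 479.7 -194.2] top z 300.8 along 22.4 19
163 axis xy [ 477.7 -206.3] top z 24.7 along 10.1 19
```

```bash
cat >> h.py <<'E'
def cloud(c,d,u0,u1,v0,v1):
    v,u=np.mgrid[v0:v1,u0:u1]; px=np.c_[u.ravel(),v.ravel()].astype(float); z=d[v0:v1,u0:u1].ravel()
    un=cv2.undistortPoints(px.reshape(-1,1,2),np.array(c["mtx"]),np.array(c["D"])).reshape(-1,2)
    return px,(np.c_[un,np.ones(len(un))]*z[:,None]-c["t"])@c["R"]
E
python3 - <<'E'
from h import *
import pickle
G=np.array([481.4,-183.8,0]); o=down(HT-np.pi/2)
set_gripper(45); reach(G+[0,0,60],o); movel(G+[0,0,3],o,feed=80,guard=8); st()
set_gripper(5); st(); sleep(.25)
b=get_obs()["tcp_pos"]; G=np.array([481.4,-183.8,b[2]])
movel(G+[0,0,3],o,feed=20); sleep(.2); st()
movel(G+[0,0,3.5]+70*E_,o,feed=100); sleep(.2); st()
c=calibration("wrist");p,d=capture("wrist");save(p,"pics/w3.png");pickle.dump((c,p,d),open("w3.pkl","wb"))
im,_=capture("scene"); save(im,"pics/s3.png")
E
```

```text
t 14.7 tcp [ 481.8 -184.     3.5] F [-0.2 -0.3  0.4] M [0.06 0.01 0.03] open 44.9
t 15.1 tcp [ 481.7 -184.     3.5] F [ 0.7 -0.1  2.9] M [-0.06  0.04 -0.03] open 13.9
t 15.9 tcp [ 481.1 -183.6    6. ] F [ 0.4 -0.5 -2.3] M [ 0.17 -0.03  0.  ] open 13.7
t 16.9 tcp [ 492.3 -115.2    6.9] F [ 0.2  0.  -2.4] M [ 0.14  0.02 -0.01] open 13.9
```

View pics/w3.png

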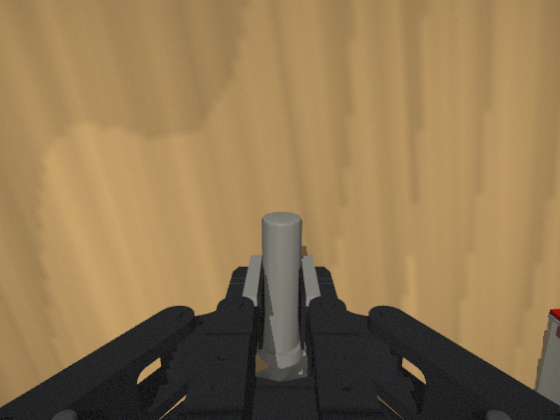

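The shank is held squarely between the pads (centre column about 281). The wrist carries about 2.4 N, so the bit is held, not sagging onto the tube. I'll draw it out fully, lift, and measure its pitch from the depth images.

```bash
python3 - <<'E'
from h import *
import pickle
o=down(HT-np.pi/2); b=get_obs()["tcp_pos"]
q=b+75*E_+[0,0,3]; movel(q,o,feed=120); st()
movel(q+15*E_+[0,0,150],o,feed=200); sleep(.2)
M=np.array([576.7,251.8,0]); h=np.radians(166.5); S=np.array([np.cos(h),np.sin(h),0])
gp=M+56*S
reach(gp+[0,0,150]+60*S,down(h-np.pi/2)); sleep(.2); ob=st()
c=calibration("wrist");p,d=capture("wrist");pickle.dump((c,p,d,ob),open("w4.pkl","wb")); save(p,"pics/w4.png")
for n in("scene","top"):
    im,dd=capture(n); save(im,f"pics/{n}4.png"); np.save(f"pics/{n}4d.npy",dd)
a=cv2.imread("pics/top4.png")[140:340,80:480]; cv2.imwrite("pics/c4.png",cv2.resize(a,None,fx=2,fy=2))
E
```

```text
t 17.8 tcp [504.  -41.3   9.8] F [ 0.3 -0.1 -2.4] M [ 0.14 -0.03  0.  ] open 13.9
t 20.3 tcp [464.4 277.9 150.1] F [-1.   0.4 -2.3] M [0.04 0.15 0.04] open 13.7
```

View pics/scene4.png

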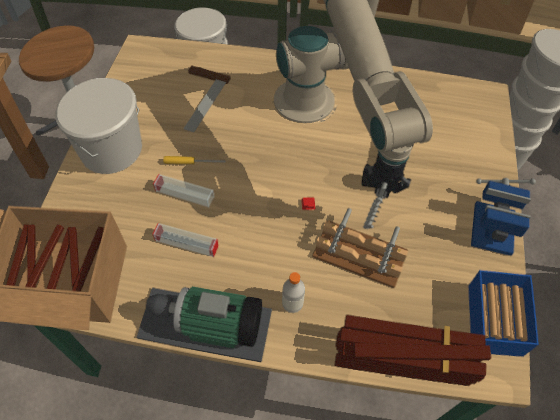

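The bit is out and held: its cutter shows at about (375,207), in front of the rest. The empty tube is lying at (184,191). Next I'll fit the bit's axis from the depth cloud.

```bash
python3 - <<'E'
from h import *
import pickle
_,_,_,ob=pickle.load(open("w4.pkl","rb")); T=ob["tcp_pos"]; h=np.radians(166.5); S=np.array([np.cos(h),np.sin(h),0]); N=np.array([-S[1],S[0],0])
for n,w in(("scene",(340,420,170,240)),("top",(120,230,180,290))):
    px,X=cloud(calibration(n),np.load(f"pics/{n}4d.npy"),*w)
    a=-(X-T)@S; b=(X-T)@N; z=X[:,2]-T[2]
    k=(a>25)&(a<160)&(abs(b)<30)&(abs(z)<70)
    print(n,k.sum(),"far end along",np.percentile(a[k],[90,98,100]).round(1) if k.any() else None)
    for s in range(20,150,12):
        m=k&(a>=s)&(a<s+12)
        if m.sum()>4: print(s+6,"b",np.median(b[m]).round(1),"ztop95",np.percentile(z[m],90).round(1),"zmean",z[m].mean().round(1),m.sum())
# shank front from wrist
c,p,d,_=pickle.load(open("w4.pkl","rb")); px,X=cloud(c,d,262,302,200,345)
a=-(X-T)@S; z=X[:,2]-T[2]; b=(X-T)@N
for s in range(-44,40,6):
    m=(a>=s)&(a<s+6)&(abs(z-15)<30)&(abs(b)<9)
    if m.sum()>4: print("w",s+3,"b",np.median(b[m]).round(1),"ztop",np.percentile(z[m],90).round(1),m.sum())
E
```

```text
scene 258 far end along [118.  122.3 125.8]
26 b -0.8 ztop95 22.6 zmean 17.1 22
38 b 2.9 ztop95 24.6 zmean 17.4 26
50 b 2.4 ztop95 23.5 zmean 16.5 24
62 b 2.8 ztop95 20.2 zmean 15.4 30
74 b 4.0 ztop95 20.9 zmean 13.9 34
86 b 0.8 ztop95 21.3 zmean 14.9 26
98 b 1.4 ztop95 20.1 zmean 15.3 27
110 b 5.7 ztop95 21.1 zmean 15.2 34
122 b -0.0 ztop95 23.7 zmean 15.3 35
top 327 far end along [116.4 121.6 126.3]
38 b 2.7 ztop95 19.4 zmean 12.4 20
50 b 2.3 ztop95 20.4 zmean 14.4 36
62 b -0.9 ztop95 19.1 zmean 13.7 45
74 b -0.3 ztop95 19.5 zmean 13.8 42
86 b -0.9 ztop95 20.1 zmean 13.6 47
98 b -1.7 ztop95 18.0 zmean 12.1 50
110 b -0.2 ztop95 17.7 zmean 12.8 44
122 b -1.3 ztop95 22.1 zmean 14.8 39
w -35 b -1.0 ztop 18.6 360
w -29 b -1.3 ztop 20.6 613
w -23 b -0.9 ztop 20.4 569
w -17 b -1.3 ztop 20.5 533
w -11 b -0.9 ztop 24.4 637
w -5 b -0.9 ztop 27.1 539
w 1 b -0.9 ztop 28.9 529
w 7 b -1.3 ztop 30.7 517
w 13 b -0.9 ztop 19.9 416
w 19 b -0.8 ztop 19.7 407
w 25 b -1.7 ztop 18.2 85
```

The bit is level to within about 1°, with its axis about 13 mm above the TCP and its point 126 mm ahead, as planned. I'll lay it 8 mm forward of nominal so the cutter bears fully on the front cross-piece.

```bash
python3 - <<'E'
from h import *
import pickle
M=np.array([576.5,250.8,0]); h=np.radians(166.5); S=np.array([np.cos(h),np.sin(h),0]); o=down(h-np.pi/2)
gp=M+56*S
movel(gp+[0,0,100],o,feed=150); movel(gp+[0,0,44],o,feed=70); sleep(.2); st()
print(movel(gp+[0,0,36.5],o,feed=10,guard=2)); ob=st()
c=calibration("wrist");p,d=capture("wrist");pickle.dump((c,p,d,ob),open("w5.pkl","wb")); save(p,"pics/w5.png")
im,dd=capture("scene"); np.save("pics/scene5d.npy",dd); save(cv2.resize(im[170:300,290:430],None,fx=5,fy=4.6),"pics/s5.png")
E
```

```text
t 22.3 tcp [522.3 264.   44.6] F [ 1.  -0.5 -1.8] M [0.01 0.12 0.02] open 13.6
True
t 22.8 tcp [521.9 263.6  38.4] F [ 1.2 -0.8  2.4] M [-0.12 -0.16  0.06] open 13.8
```

View pics/s5.png

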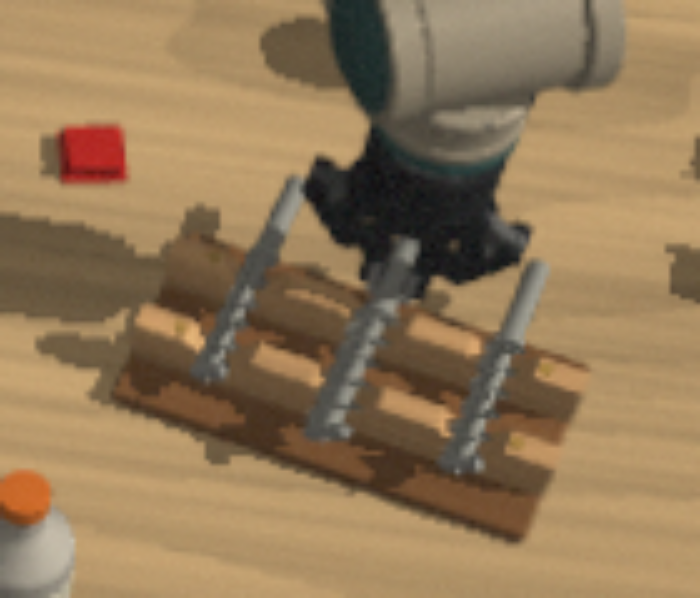

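The bit lies in the middle notches, from (400,255) to (325,430) in the crop. Contact came at the expected height (TCP 38.4). I'll release, retreat and check.

```bash
python3 - <<'E'
from h import *
import pickle
set_gripper(34); st(); sleep(.2)
b=get_obs()["tcp_pos"]; o=get_obs()["tool_rot"]
movel(b+[0,0,60],feed=100); reach([545,255,230],down(np.radians(79))); sleep(.2); st()
c=calibration("wrist");p,d=capture("wrist"); save(p,"pics/w6.png"); pickle.dump((c,p,d),open("w6.pkl","wb"))
h=np.radians(166.5); S=np.array([np.cos(h),np.sin(h),0]); N=np.array([-S[1],S[0],0]); M=np.array([576.7,251.8,0])
px,X=cloud(c,d,200,360,90,290); a=-(X-M)@S; bb=-(X-M)@N; z=X[:,2]
k=(abs(bb)<17)&(a>-100)&(a<90)&(z>52); print("span along",np.percentile(a[k],[0.3,99.7]).round(1),"ztop",np.percentile(z[k],97).round(1))
for s in range(-90,85,12):
    m=k&(a>=s)&(a<s+12)
    if m.sum()>4: print(s+6,"across",((bb[m].min()+bb[m].max())/2).round(1),"width",np.ptp(bb[m]).round(1),"ztop",np.percentile(z[m],97).round(1))
im,_=capture("scene"); save(im,"pics/s6.png")
E
```

```text
t 23.2 tcp [520.8 263.4  37.2] F [ 0.3 -0.4 -0. ] M [-0.04 -0.02  0.02] open 34.2
t 25.0 tcp [544.3 254.9 227.9] F [ 0.2 -1.  -0.6] M [ 0.04  0.02 -0.01] open 34.0
span along [-88.1  65. ] ztop 254.4
-84 across -0.3 width 15.4 ztop 59.2
-72 across 0.0 width 15.4 ztop 59.5
-60 across -0.1 width 15.5 ztop 59.4
-48 across 4.7 width 24.6 ztop 258.6
-36 across 2.2 width 23.1 ztop 248.7
-24 across 0.4 width 26.9 ztop 229.6
-12 across 0.1 width 25.1 ztop 60.5
0 across -0.2 width 23.6 ztop 62.2
12 across -0.2 width 25.4 ztop 60.5
24 across 3.4 width 20.0 ztop 57.7
36 across 0.8 width 25.1 ztop 61.8
48 across 3.0 width 18.7 ztop 61.6
60 across 0.5 width 25.4 ztop 62.2
```

View pics/w6.png

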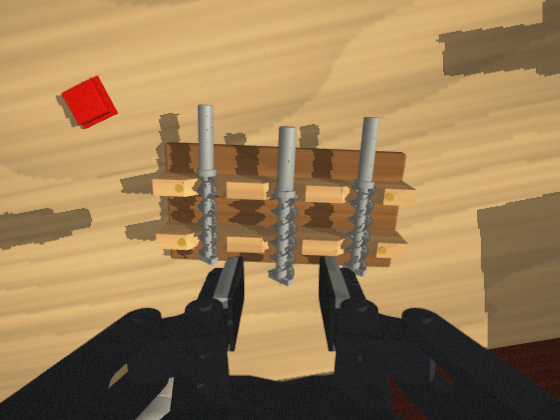

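The bit sits centred between its unmoved neighbours, from (287,128) to (283,278), with the shank towards the robot. The clouds show it 8 mm forward, about 0 mm across, axis about 52 mm high and level. I'll check the tube's height numerically, then hand in.

```bash
python3 - <<'E'
from h import *
im,d=capture("scene"); px,X=cloud(calibration("scene"),d,140,230,165,215)
e=(X-TC)@E_; n=(X-TC)@np.array([-E_[1],E_[0],0]); k=(abs(n)<30)&(abs(e)<130)&(X[:,2]>25)
print("tube along",np.percentile(e[k],[1,99]).round(1),"top z by half",[np.percentile(X[k&(s*e>20),2],[50,95]).round(1) for s in(-1,1)])
st(); close_job()
E
```

```text
tube along [-92.9  88.7] top z by half [array([39.4, 44.7]), array([39.7, 45. ])]
t 25.1 tcp [544.7 255.  229. ] F [ 0.2 -0.1 -0.1] M [ 0.   -0.03  0.03] open 34.2
the job is handed in; nothing more can be done
```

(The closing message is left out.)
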